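# Refit the tool turntable's cap nut

### The arm

A 7-joint arm with a two-finger parallel gripper is mounted at the origin on the work surface. World frame = base frame: x ahead of the robot, y to its left, z up, the work surface at z = 0. Lengths are in mm, angles in rad, forces in N, time in s.
With the tool pointing down it reaches from about 400 to 875 mm from the base axis. Payload 4.4 kg.
Tool frame: the origin (TCP) lies midway between the tips of the shut fingers; the grasp point (between the pads) lies 19 mm behind it (ctrl.pinch_z is the distance from the TCP to the grasp point, in mm); z points along the fingers, y is the line along which they close (so a half turn about z gives the same grasp; the last joint's range is limited). The gripper opens to 85 mm and grips with 20 to 120 N. Pads are 22 mm wide; open, the fingers measure 114 mm over their backs; the gripper's body (76 mm by 85 mm) begins 54 mm behind the grasp point. The pads swing forward as they close: fully open they stand 13 mm farther back than shut.
Start: joints at [1.201, 0.628, 0.038, 1.517, -0.027, 0.996, -0.02], TCP at [194.475, -620.24, 198.913] pointing down, gripper open.
Joint ranges: [-3.06, 3.06], [-0.37, 2.12], [-1.25, 1.32], [0.18, 2.47], [-1.1, 4.24], [0.23, 1.98], [-2.94, 2.94]. Speed limits (rad/s): [2.57, 2.57, 3.14, 3.14, 3.14, 3.14, 3.14].

### API

Orientations are given as [roll, pitch, yaw] about the fixed x, y, z axes, in that order (R = Rz(yaw) Ry(pitch) Rx(roll)).
In Python, from cell import read_state, cams, order, ctrl gives the robot as it stands.
- The arm moves only by the tool move_arm, never from a script. Its argument "targets" is text: rows parted by semicolons, each of 7 numbers parted by spaces: the gripper's target within -1 to 1 (fully open at 1, half-way at 0, shut at -1), then the shift along the tool's x, y, z in cm, then the turn, a rotation vector about the tool's x, y, z in degrees. A call has 1 to 5 rows; each row shifts and turns the commanded pose from where the row before left it, along the tool's axes as they then stand; what a row does not reach is not made up. A row lasts 1/12 s, in which the tool goes at most 41.7 mm and 7.16 degrees, less where a joint would pass 70% of its speed; a pose out of reach is approached as far as the arm can. A call with a gripper value outside its range is refused whole. The fingers move at their own pace and stop on an object; the grip force is fixed at half the most. Time passes only in rows, so rows that do not move let the fingers close. It gives the time, the measured TCP pose, the force, the opening and the grip force at its end, in the units of the state.
- read_state(): the state, without advancing time (a new reading comes with each control period).
- cams.get_image(name): name is "scene" or "top" or "wrist"; returns a dict with "color" (480x640x3 uint8, red, green, blue), "fovy" (degrees; the focal length in pixels is half the picture's height over the tangent of half this angle, whatever the lens; pixels are square), "cx", "cy" (the principal point, pixels), "rvec" (rotation vector, rad) and "tvec" (3), from world to camera coordinates, as OpenCV has them. Camera axes: x right, y down, z forward; pixel columns grow to the right and rows downward; lengths in mm; the calibration is good to about 2 mm. A picture is of the moment at which its call begins. There is no depth.
- order.finish_job(): hands the job in; it is judged then, once.
The state is a dict: "clock": time; "qpos": joint angles; "qd": joint speeds; "tau": joint torques, N m; "eef_pos": TCP position; "tool_rot": TCP orientation; "force": force on the tool from outside, world axes, zero at the start; "torque": the same for the moment, N m; "width": finger opening in mm; "gripper_force": force on a finger pad.
Only numpy, scipy, OpenCV 4.12 (cv2) and the standard library are available. Lean on these libraries where they do the work, as an engineer would, in place of code of your own. Each camera call takes 0.05 s, during which the arm holds its last target. There are 200 camera calls.

### The job

Press the wooden tool turntable down on its spindle until it is fully seated; then screw the knurled cap nut on top of it down (clockwise) until it bottoms out, and back it off a quarter turn so that the turntable can spin freely. Finish while still gripping the nut there, holding it still so that a workmate can lock it; do not let go at the end, and leave the other things on the bench where they are.

Things in the scene. Friction and masses are not known exactly. Their poses are not given: they have to be found in the camera images.
- stand: round grey cast foot, fixed to the table, 140 mm across and 20 mm high, with an upright threaded steel spindle (18 mm thick) at its centre; carries the wooden turntable and the nut. Origin: on the spindle axis at table height; z up
- turntable (a joint): height in m of the wooden turntable above its seat: 0 fully seated; starts stuck 3 to 5 mm high. It only slides up and down, tight on the spindle: it takes about 5 to 8 N of downward push anywhere on its top to move, stays where it is left, and stops hard at 0
- turntable_top (a point): centre of the top face of the wooden turntable, a disc 150 mm across and 24 mm thick with a ring of small dark holes near its rim (level enough to press on). Seated, the top is 44 mm above the table. The nut covers the middle (18 mm radius), so press farther out, e.g. 50 mm from the axis
- nut (a joint): angle in rad of the knurled cap nut on its coarse thread: 0 = bottomed out (hard stop), growing anticlockwise seen from above as it is backed off; 1.571 is a quarter turn off the bottom. Starts between 2.6 and 4.0, already caught on the thread. It rises 12 mm per full turn (1.91 mm per rad). About 0.1 N m of friction holds it where it is left; it cannot come off
- nut_grip (a point): grip point of the steel knurled cap nut: on its axis, 28 mm above its underside, 12 mm below its flat top. The nut is a round upright cylinder 36 mm across, 40 mm tall, on top of the turntable's spindle, with a small raised dark bar on top running from the centre towards its own x axis. Bottomed out, this point is 73 mm above the table. x turns with the nut; z up
- spare_nut: small loose steel nut, round, 24 mm across and 14 mm tall, lying near the turntable; not part of the job. Origin: centre of its underside
- wax_block: honey-coloured wax block 60 x 35 x 25 mm, lying near the turntable; bystander. Origin: centre of its underside
- punch: steel hole punch 100 mm long, 14 mm thick, lying on the far side of the turntable; bystander. Origin: under its middle
- slicker: turned dark-wood edge slicker standing upright, 36 mm across, 95 mm tall; bystander. Origin: centre of its underside
- rivet_jar: clear jar with steel lid, 68 mm across, 85 mm tall; bystander. Origin: centre of its underside
- pen_cup: cardboard pen cup 72 mm across, 95 mm tall, pens up to 145 mm high; bystander. Origin: centre of its underside
- mallet: hammer with a light wooden handle and black rubber head, lying on the table; bystander. Origin: about its middle, on its underside
Mind the look-alikes: they are no part of the job. What is shaped like the stand but turquoise or yellow is not meant.

How it is judged (in metres and radians):
On the way, in this order (a step that is already met when the one before it is completed fails the run):
1. the turntable is pressed down to its seat (value of joint turntable below 0.0015 m), for 0.2 s.
2. the nut is screwed down until it bottoms out (value of joint turntable below 0.0015 m and value of joint nut below 0.1 rad), for 0.1 s.
At the end, for the whole second after the job is handed in: the turntable is within 1.5 mm of its seat, the nut stands a quarter turn (1.57 rad, give or take 0.3 rad) off its bottomed position and still (below 0.1 rad/s), and the fingers grip it with more than 4 N (value of joint turntable below 0.0015 m and value of joint nut between 1.27 and 1.87 rad and velocity of joint nut between -0.1 and 0.1 rad/s and contact force between the fingers and nut above 4 N); the arm keeps its last pose, push and grip.
It fails at once if a bystander on the bench is pushed more than 25 mm or tipped over (distance of any of spare_nut, wax_block, punch, slicker, rivet_jar, pen_cup, mallet from where it was at the start of the episode above 0.025 m or angle between any of slicker, rivet_jar, pen_cup's own z axis and vertical above 0.6 rad).
It also fails if it takes over 67 s, if anything falls off the work surface, if the arm or the gripper's body presses on something with over 40 N, if the wrist force passes 120 N, or if a joint passes its speed limit or range.

## Working session

There is one attempt and no reset: what is moved stays moved. The work goes in short steps, Python scripts to look and compute and a tool call to move; the robot and the scene stay as the last step left them, time stands still between calls to the robot, and variables do not carry over. Pictures are saved under pics/ and viewed, at most 10 in all, crops included, and the job is handed in when it is done.

Besides the shell and the picture viewer there is one more tool, called after ">>>" by a JSON object that holds its "op" and its "data", one argument or row to a line. move_arm: Moves the arm, as the interface text tells. Its arguments: {"type":"object","properties":{"targets":{"type":"string"}},"required":["targets"]}

```bash
mkdir -p pics
cat > h.py <<'E'
import numpy as np, cv2
from cell import read_state, cams, order, ctrl
def grab(n,f):
    im=cams.get_image(n); cv2.imwrite('pics/'+f,im['color'][:,:,::-1]); 
    np.save('pics/'+f+'.npy',{k:im[k] for k in im if k!='color'},allow_pickle=True); return im
def ray(im,u,v,z):
    f=240/np.tan(np.radians(im['fovy'])/2); R=cv2.Rodrigues(np.array(im['rvec'],float))[0]; t=np.array(im['tvec'],float).ravel()
    d=R.T@np.array([(u-im['cx'])/f,(v-im['cy'])/f,1]); c=-R.T@t
    return c+d*(z-c[2])/d[2]
def load(f): return np.load('pics/'+f+'.npy',allow_pickle=True).item()
E
python3 - <<'E'
from h import *
a=grab('top','top1.png');b=grab('scene','sc1.png')
cv2.imwrite('pics/both.png',np.vstack([cv2.resize(a['color'],(400,300)),cv2.resize(b['color'],(400,300))])[:,:,::-1])
print(a['fovy'],b['fovy'],read_state(),ctrl.pinch_z)
E
```

```text
56.64671939686448 50.05295120387292 {'clock': 0.1, 'qpos': array([ 1.20118867,  0.62927597,  0.03844164,  1.51827649, -0.02699785,
        0.9962788 , -0.02002079]), 'qd': array([ 0.00089342, -0.00305641, -0.00068776, -0.00336834, -0.00075232,
        0.0002419 , -0.00023951]), 'tau': array([ 3.51024304e-03, -5.64541483e+01,  1.23056967e+00, -1.93975246e+01,
        1.12251757e-02,  5.43709393e-03, -7.03970557e-06]), 'eef_pos': array([ 194.29644139, -619.63590554,  198.06383464]), 'tool_rot': array([-3.13987201e+00,  1.86291924e-05,  3.03790383e-01]), 'force': array([ 0.08153331,  0.5495956 , -0.69582157]), 'torque': array([-0.00950475,  0.00834323,  0.00762759]), 'gripper_force': 0.0, 'width': 85.32075108401882} 18.700000000000003
```

View pics/top1.png

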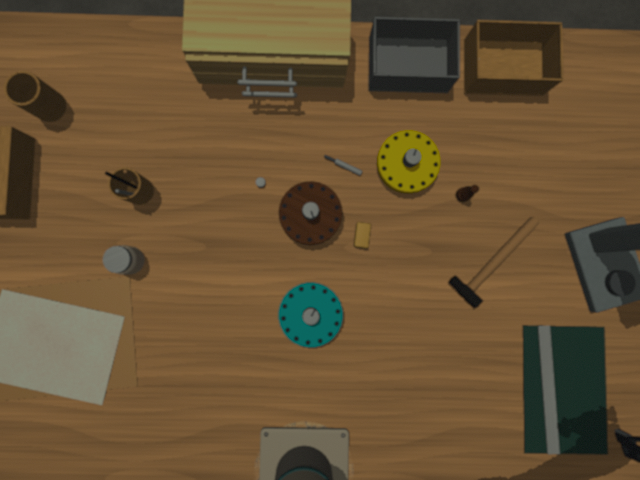

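View pics/sc1.png

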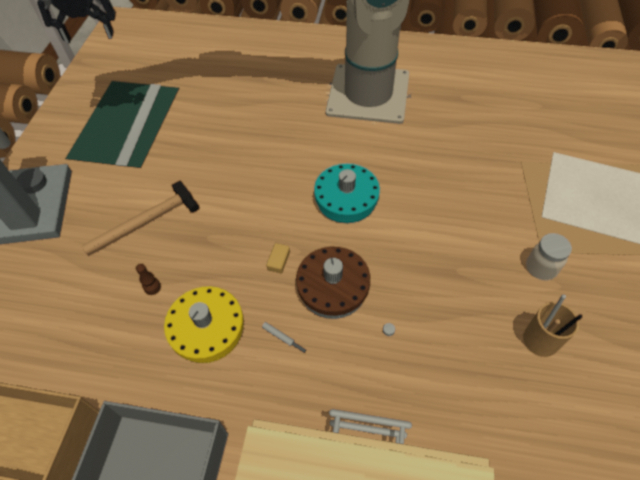

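The candidates in the top view are the brown turntable at (311,213), the turquoise one at (311,315) and the yellow one at (409,161). Only the brown one is wooden, so I choose that. In the scene view it is at (333,280), with the wax block at (278,258), the spare nut at (389,329) and the punch at (284,337).

Run:
```python
from h import *
T=cv2.imread('pics/top1.png');S=cv2.imread('pics/sc1.png');t=load('top1.png');s=load('sc1.png')
for n,I,c,m in(('top',T,(311,213),t),('sc',S,(333,280),s)):
    u,v=c; h=I[v-45:v+45,u-45:u+45]
    hsv=cv2.cvtColor(h,cv2.COLOR_BGR2HSV)
    g=((hsv[...,1]<60)&(hsv[...,2]>70)).astype(np.uint8)
    k,l,st,ce=cv2.connectedComponentsWithStats(g)
    for i in range(1,k):
        if st[i,4]>40:
            p=ce[i]+[u-45,v-45]; print(n,'nut',p,st[i],ray(m,*p,88 if n=='top' else 80).round(1))
a=cv2.resize(T[168:258,266:376],(660,540),interpolation=cv2.INTER_CUBIC)
cv2.imwrite('pics/crop.png',cv2.convertScaleAbs(a,alpha=1.8))
for n,p,z in(('spare',(261,183),14),('wax',(363,235),25),('punch',(343,165),10),('yel',(412,158),85),('turq',(311,316),85)): print(n,ray(t,*p,z).round(0))
print(ray(t,311,213,48), 'disc')
```

```text
top nut [310.13488372 209.29767442] [ 36  34  17  16 215] [607.   -1.6  88. ]
sc nut [332.91715976 268.75443787] [ 36  23  19  26 338] [606.5  -1.7  80. ]
sc nut [335.13636364 315.16666667] [26 74 42  9 66] [703.3  17.4  80. ]
spare [678. 118.  14.]
wax [ 557. -129.   25.]
punch [728. -80.  10.]
yel [ 730. -230.   85.]
turq [370.  -9.  85.]
[603.99096336  -3.98612071  48.        ] disc
```

View pics/crop.png

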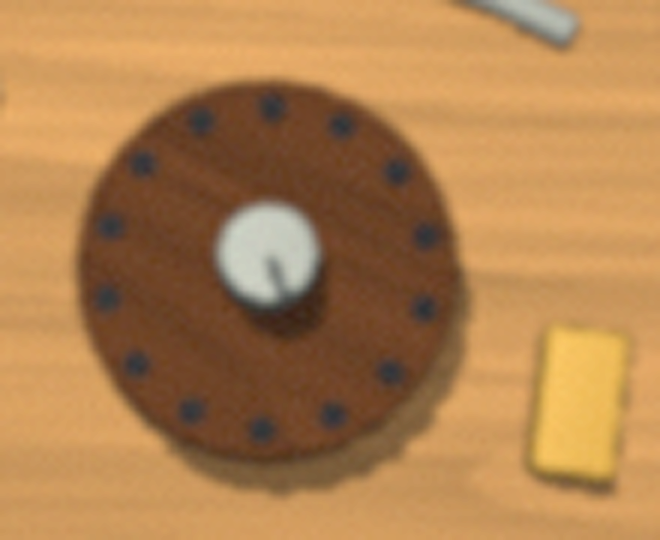

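Both views agree: the brown wooden turntable is in the crop, with a grey nut and its bar at crop (268,253), about (606,-2) in world coordinates. I'll first go above the near side of the disc, around (555,-2), with the fingers shut for pressing.

>>> {"op": "move_arm", "data": {
  "targets": "-1 2.6 -2.4 0 0 0 0; -1 2.6 -2.4 0 0 0 0; -1 2.6 -2.4 0 0 0 0; -1 2.6 -2.4 0 0 0 0; -1 2.6 -2.4 0 0 0 0"
}}

```text
clock: 0.52
eef_pos: [283.0, -465.0, 198.6]
tool_rot: [-3.141, 0.0, 0.304]
force: [0.2, -0.5, 0.2]
width: 25.6
gripper_force: 0.0
```

>>> {"op": "move_arm", "data": {
  "targets": "-1 2.6 -2.4 0 0 0 0; -1 2.6 -2.4 0 0 0 0; -1 2.6 -2.4 0 0 0 0; -1 2.6 -2.4 0 0 0 0; -1 2.6 -2.4 0 0 0 0"
}}

```text
clock: 0.93
eef_pos: [371.1, -311.7, 198.8]
tool_rot: [-3.141, 0.0, 0.304]
force: [0.3, 0.7, 0.5]
width: 0.0
gripper_force: 0.0
```

>>> {"op": "move_arm", "data": {
  "targets": "-1 2.6 -2.4 0 0 0 0; -1 2.6 -2.4 0 0 0 0; -1 2.6 -2.4 0 0 0 0; -1 2.6 -2.4 0 0 0 0; -1 2.6 -2.4 0 0 0 0"
}}

```text
clock: 1.35
eef_pos: [459.3, -158.4, 198.8]
tool_rot: [-3.141, 0.0, 0.304]
force: [0.5, -0.9, -0.2]
width: 0.2
gripper_force: 0.0
```

```bash
python3 -c "
from h import *
s=read_state();print(s['qpos'].round(2),s['eef_pos'],s['tool_rot'],s['force'])
y=s['tool_rot'][2];d=np.array([555,-2])-s['eef_pos'][:2];print(d@[np.cos(y),np.sin(y)],d@[np.sin(y),-np.cos(y)])"
```

```text
[ 0.28  0.4  -0.01  1.96  0.01  0.78 -1.  ] [ 459.30949475 -158.37381562  198.78805878] [-3.14140202e+00  3.17122482e-04  3.03680716e-01] [ 0.46390746 -0.93212973 -0.16864363]
138.07309605545464 -120.6037443513266
```

>>> {"op": "move_arm", "data": {
  "targets": "-1 2.8 -2.4 0 0 0 0; -1 2.8 -2.4 0 0 0 0; -1 2.8 -2.4 0 0 0 0; -1 2.8 -2.4 0 0 0 0; -1 2.6 -2.4 0 0 0 0"
}}

```text
clock: 1.77
eef_pos: [555.4, -2.4, 198.7]
tool_rot: [-3.141, 0.0, 0.304]
force: [1.1, -0.5, 0.3]
width: -0.1
gripper_force: 0.0
```

>>> {"op": "move_arm", "data": {
  "targets": "-1 0 0 3 0 0 0; -1 0 0 3 0 0 0; -1 0 0 3 0 0 0; -1 0 0 3 0 0 0; -1 0 0 1 0 0 0"
}}

```text
clock: 2.18
eef_pos: [551.5, -4.2, 64.9]
tool_rot: [-3.14, 0.007, 0.304]
force: [-0.0, 0.6, -0.0]
width: -0.0
gripper_force: 0.0
```

>>> {"op": "move_arm", "data": {
  "targets": "-1 0 0 0 0 0 0; -1 0 0 0 0 0 0"
}}

```text
clock: 2.35
eef_pos: [554.9, -4.3, 69.2]
tool_rot: [-3.141, 0.0, 0.304]
force: [-0.5, -0.6, 0.3]
width: 0.2
gripper_force: 0.0
```

```bash
python3 -c "
from h import *
w=grab('wrist','w1.png');s=read_state();print(s['eef_pos'],s['force'])
b=grab('scene','sc2.png');c=b['color'][190:350,240:440];cv2.imwrite('pics/c2.png',cv2.convertScaleAbs(cv2.resize(c,(800,600)),alpha=1.6)[:,:,::-1])"
```

```text
[555.81823355  -4.32601206  70.10433122] [-0.53572034 -0.18813926  1.06535872]
```

View pics/c2.png

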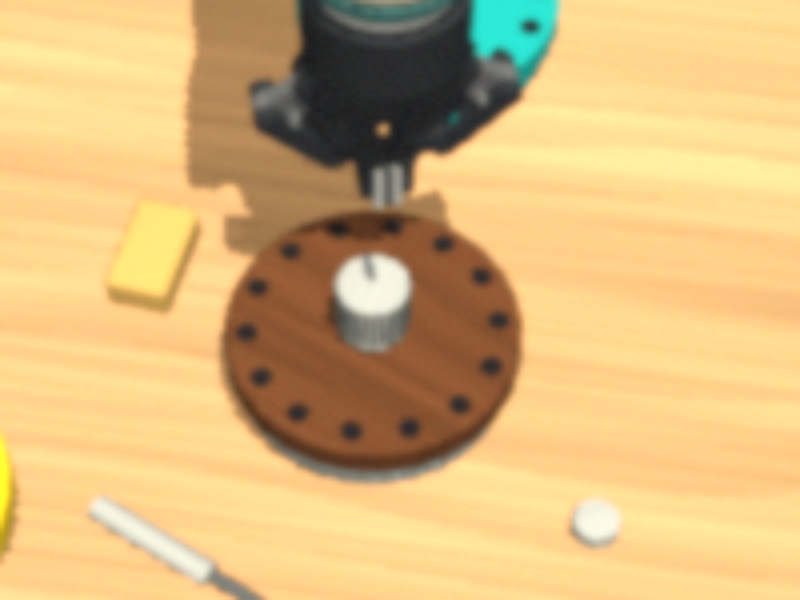

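The shut fingers at crop (387,200) are over the near side of the wooden disc and clear of the nut at (372,300). I'll press down now.

>>> {"op": "move_arm", "data": {
  "targets": "-1 0 0 0.8 0 0 0; -1 0 0 0.6 0 0 0; -1 0 0 0.3 0 0 0; -1 0 0 0.2 0 0 0; -1 0 0 0 0 0 0"
}}

```text
clock: 2.87
eef_pos: [554.3, -4.3, 49.5]
tool_rot: [-3.141, 0.001, 0.304]
force: [-0.4, 0.1, -0.2]
width: 0.1
gripper_force: 0.0
```

>>> {"op": "move_arm", "data": {
  "targets": "-1 0 0 0.2 0 0 0; -1 0 0 0.1 0 0 0; -1 0 0 0.1 0 0 0; -1 0 0 0 0 0 0; -1 0 0 0 0 0 0"
}}

```text
clock: 3.28
eef_pos: [554.7, -4.3, 45.9]
tool_rot: [3.142, -0.0, 0.304]
force: [0.7, 0.0, -0.4]
width: -0.2
gripper_force: 0.0
```

>>> {"op": "move_arm", "data": {
  "targets": "-1 0 0 0.1 0 0 0; -1 0 0 0.1 0 0 0; -1 0 0 0 0 0 0; -1 0 0 0 0 0 0"
}}

```text
clock: 3.62
eef_pos: [554.7, -4.3, 43.9]
tool_rot: [-3.142, 0.0, 0.304]
force: [-0.6, -0.1, 0.7]
width: 0.2
gripper_force: 0.0
```

>>> {"op": "move_arm", "data": {
  "targets": "-1 0 0 0.1 0 0 0; -1 0 0 0.1 0 0 0; -1 0 0 0 0 0 0; -1 0 0 0 0 0 0"
}}

```text
clock: 3.95
eef_pos: [554.6, -4.3, 41.8]
tool_rot: [-3.142, 0.0, 0.304]
force: [0.5, 0.2, 0.3]
width: 0.2
gripper_force: 0.0
```

```bash
python3 -c "
from h import *
s=read_state();print(s['eef_pos'],s['force'],s['qpos'].round(2))
b=grab('scene','sc3.png');c=b['color'][220:325,270:410];cv2.imwrite('pics/c3.png',cv2.convertScaleAbs(cv2.resize(c,(800,600)),alpha=1.6)[:,:,::-1])
t=load('top1.png')
for p in((311,181),(311,246),(279,213),(343,213)):print(ray(t,*p,46))"
```

```text
[554.64678161  -4.26828347  41.84549755] [0.47152848 0.17931959 0.26651325] [-0.03  0.72 -0.02  1.91  0.03  0.51 -1.34]
[679.72814784  -2.36741768  46.        ]
[527.2327339   -5.66285411  46.        ]
[602.51521003  70.4691318   46.        ]
[606.00389673 -78.66487785  46.        ]
```

View pics/c3.png

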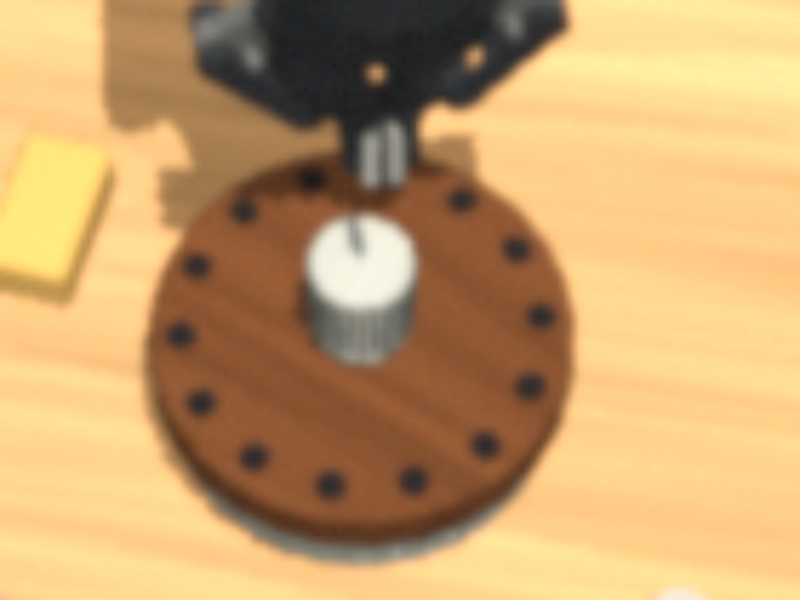

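```bash
python3 -c "
from h import *
t=load('sc3.png')
for z in (42,48,55):print(ray(t,337,253,z))
print(read_state()['tau'])
for x in(531,555):
  print(x,cv2.projectPoints(np.array([[x,-4.3,42.],[x,-4.3,48]]),np.array(t['rvec'],float),np.array(t['tvec'],float),np.array([[240/np.tan(np.radians(t['fovy']/2)),0,t['cx']],[0,240/np.tan(np.radians(t['fovy']/2)),t['cy']],[0,0,1]]),None)[0].ravel())"
```

```text
[545.90167205  -2.61734718  42.        ]
[549.63682113  -2.08848777  48.        ]
[553.99449506  -1.47148512  55.        ]
[-8.35013216e-04 -5.25979149e+01  4.98984419e-01 -1.12670177e+01
  6.26528272e-03  2.48120050e-03 -7.56016357e-05]
531 [337.26661934 246.9160089  337.28398145 245.34890804]
555 [335.53414198 256.58996159 335.54355469 255.04882919]
```

>>> {"op": "move_arm", "data": {
  "targets": "-1 0 0 0.1 0 0 0; -1 0 0 0.1 0 0 0; -1 0 0 0 0 0 0; -1 0 0 0 0 0 0"
}}

```text
clock: 4.33
eef_pos: [554.6, -4.3, 39.8]
tool_rot: [-3.142, 0.0, 0.304]
force: [0.2, -0.4, -0.1]
width: -0.1
gripper_force: 0.0
```

The tip looks several mm higher than the reported TCP, so I'll keep lowering in small steps and watch the force.

>>> {"op": "move_arm", "data": {
  "targets": "-1 0 0 0.1 0 0 0; -1 0 0 0.1 0 0 0; -1 0 0 0.1 0 0 0; -1 0 0 0 0 0 0"
}}

```text
clock: 4.67
eef_pos: [554.5, -4.3, 36.7]
tool_rot: [-3.142, 0.0, 0.304]
force: [-0.1, 0.3, -0.5]
width: 0.0
gripper_force: 0.0
```

```bash
python3 -c "
from h import *
b=grab('scene','sc4.png')['color'][220:325,270:410];w=grab('wrist','w4.png')['color']
cv2.imwrite('pics/c4.png',cv2.convertScaleAbs(np.hstack([cv2.resize(b,(400,300)),cv2.resize(w,(400,300))]),alpha=1.6)[:,:,::-1])"
```

```text
(no output)
```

View pics/c4.png

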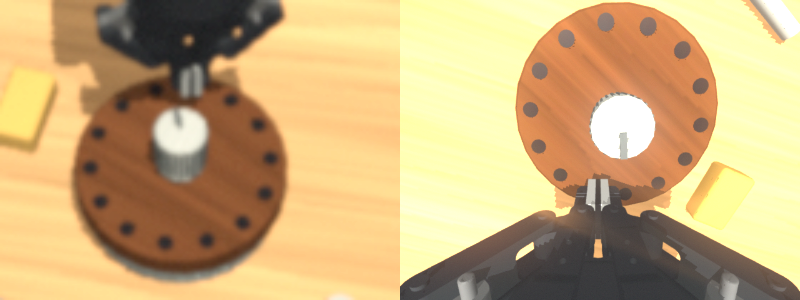

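```bash
python3 -c "
from h import *
s=load('sc4.png');w=load('w4.png')
def P(m):
  f=240/np.tan(np.radians(m['fovy']/2));K=np.array([[f,0,m['cx']],[0,f,m['cy']],[0,0,1]])
  return K@np.c_[cv2.Rodrigues(np.array(m['rvec'],float))[0],np.array(m['tvec'],float).ravel()]
def tri(a,b):
  X=cv2.triangulatePoints(P(s),P(w),np.array(a,float),np.array(b,float));return (X[:3]/X[3]).ravel()
def sc(x,y):return [270+x*.35,220+y*.35]
def wr(x,y):return [(x-400)*1.6,y*1.6]
print('tip',tri(sc(192,95),wr(598,180)))
print('nuttop',tri(sc(180,132),wr(622,126)))
print('disc c via wrist @46',ray(w,*wr(616,103),46),'tip TCP proj',P(w)@[554.5,-4.3,36.7,1]/(P(w)@[554.5,-4.3,36.7,1])[2])
for z in(46,50): 
  for p in((516,103),(717,103),(616,2)):print(z,ray(w,*wr(*p),z))
W=cv2.imread('pics/w4.png')[240:400,220:420];cv2.imwrite('pics/c5.png',cv2.resize(W,(750,600)))
"
```

```text
tip [560.60328198  -0.80471359  65.23365738]
nuttop [605.43223941  -1.88617263  87.97532122]
disc c via wrist @46 [614.34327256   0.86507924  46.        ] tip TCP proj [317.10824006 276.11344423   1.        ]
46 [592.34955986  70.84707413  46.        ]
46 [636.56392738 -69.83902487  46.        ]
46 [675.43852263  21.64042508  46.        ]
50 [593.07676532  69.55859802  50.        ]
50 [636.22370737 -67.73105016  50.        ]
50 [674.15979021  21.53989835  50.        ]
```

View pics/c5.png

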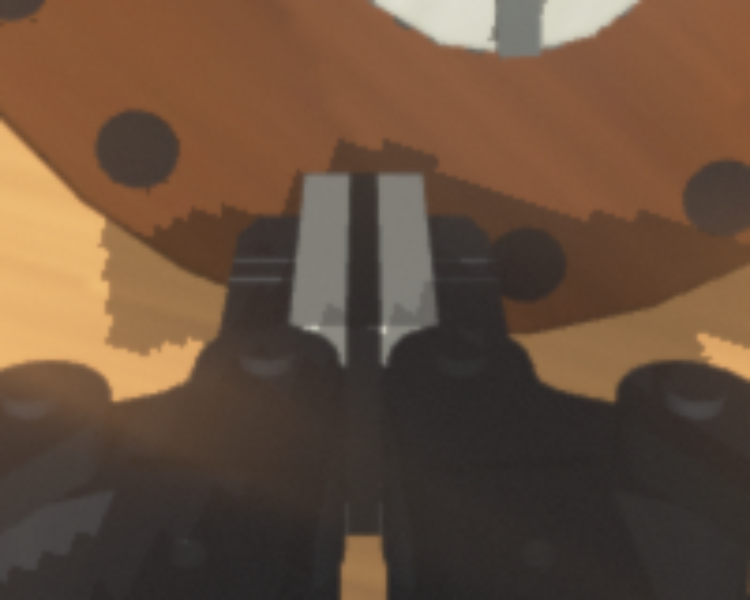

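The wrist view shows the tips over the disc inside the hole ring, with their shadow just ahead, so they are still slightly above the surface. I'll continue down in small steps.

>>> {"op": "move_arm", "data": {
  "targets": "-1 0 0 0.1 0 0 0; -1 0 0 0.1 0 0 0; -1 0 0 0.1 0 0 0; -1 0 0 0 0 0 0; -1 0 0 0 0 0 0"
}}

```text
clock: 5.18
eef_pos: [554.6, -4.2, 33.8]
tool_rot: [-3.142, 0.0, 0.304]
force: [-1.2, -1.0, 1.4]
width: -0.1
gripper_force: 0.0
```

>>> {"op": "move_arm", "data": {
  "targets": "-1 0 0 0.1 0 0 0; -1 0 0 0.1 0 0 0; -1 0 0 0 0 0 0; -1 0 0 0 0 0 0"
}}

```text
clock: 5.52
eef_pos: [554.6, -4.3, 31.9]
tool_rot: [-3.142, 0.0, 0.304]
force: [0.2, 0.8, 1.0]
width: 0.1
gripper_force: 0.0
```

>>> {"op": "move_arm", "data": {
  "targets": "-1 0 0 0.1 0 0 0; -1 0 0 0.1 0 0 0; -1 0 0 0.1 0 0 0; -1 0 0 0 0 0 0"
}}

```text
clock: 5.85
eef_pos: [554.6, -4.3, 28.7]
tool_rot: [-3.142, 0.0, 0.304]
force: [-0.8, 0.3, 0.2]
width: -0.4
gripper_force: 0.0
```

```bash
python3 -c "
from h import *
b=grab('scene','sc6.png')['color'][230:300,290:390];w=grab('wrist','w6.png');W=w['color'][240:400,220:420]
print(read_state()['force'],read_state()['eef_pos'],-cv2.Rodrigues(w['rvec'])[0].T@np.array(w['tvec']).ravel())
o=load('w1.png');print(-cv2.Rodrigues(o['rvec'])[0].T@np.array(o['tvec']).ravel())
cv2.imwrite('pics/c6.png',np.hstack([cv2.resize(b,(400,300)),cv2.resize(W,(400,300))])[:,:,::-1])"
```

```text
[ 0.33575784  0.22771837 -0.29828582] [554.66627345  -4.26963518  28.84971809] [622.47183043  17.47644557 203.68875986]
[622.7699249  17.4112686 244.0809576]
```

View pics/c6.png

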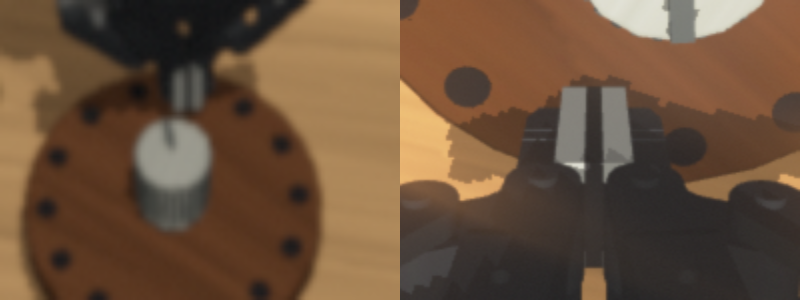

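The tips and their shadow now nearly coincide (right crop, about (595,85)), so contact is close.

>>> {"op": "move_arm", "data": {
  "targets": "-1 0 0 0.1 0 0 0; -1 0 0 0.1 0 0 0; -1 0 0 0 0 0 0; -1 0 0 0 0 0 0"
}}

```text
clock: 6.28
eef_pos: [554.6, -4.3, 26.8]
tool_rot: [-3.142, 0.0, 0.304]
force: [-0.2, 0.3, -0.8]
width: -0.1
gripper_force: 0.0
```

>>> {"op": "move_arm", "data": {
  "targets": "-1 0 0 0.1 0 0 0; -1 0 0 0.1 0 0 0; -1 0 0 0 0 0 0; -1 0 0 0 0 0 0"
}}

```text
clock: 6.62
eef_pos: [554.7, -4.3, 24.9]
tool_rot: [-3.142, 0.0, 0.304]
force: [0.0, -0.5, 0.5]
width: -0.3
gripper_force: 0.0
```

>>> {"op": "move_arm", "data": {
  "targets": "-1 0 0 0.1 0 0 0; -1 0 0 0.1 0 0 0; -1 0 0 0 0 0 0; -1 0 0 0 0 0 0"
}}

```text
clock: 6.95
eef_pos: [554.7, -4.3, 22.9]
tool_rot: [-3.142, 0.0, 0.304]
force: [-0.1, 0.1, -0.0]
width: -0.1
gripper_force: 0.0
```

>>> {"op": "move_arm", "data": {
  "targets": "-1 0 0 0.1 0 0 0; -1 0 0 0.1 0 0 0; -1 0 0 0 0 0 0; -1 0 0 0 0 0 0"
}}

```text
clock: 7.28
eef_pos: [554.7, -4.3, 20.9]
tool_rot: [-3.142, 0.0, 0.304]
force: [-0.6, 0.9, 0.3]
width: -0.0
gripper_force: 0.0
```

>>> {"op": "move_arm", "data": {
  "targets": "-1 0 0 0.1 0 0 0; -1 0 0 0.1 0 0 0; -1 0 0 0 0 0 0; -1 0 0 0 0 0 0"
}}

```text
clock: 7.62
eef_pos: [554.7, -4.3, 18.8]
tool_rot: [-3.142, 0.0, 0.304]
force: [0.5, 0.4, -0.8]
width: 0.1
gripper_force: 0.0
```

```bash
python3 -c "
from h import *
w=grab('wrist','w7.png');W=w['color'][240:400,220:420];t=grab('top','t7.png')['color'][150:270,240:400]
s=read_state();print(s['force'],s['eef_pos'],s['qpos'].round(3))
cv2.imwrite('pics/c7.png',np.hstack([cv2.resize(t,(400,300)),cv2.resize(W,(400,300))])[:,:,::-1])"
```

```text
[-1.04034896  0.22726756 -0.54340752] [554.74314407  -4.27664803  18.90113483] [-0.031  0.755 -0.019  1.923  0.029  0.464 -1.337]
```

View pics/c7.png

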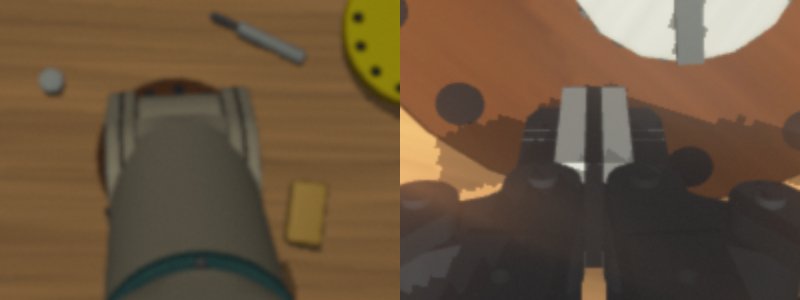

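The wrist view shows the tips (right crop, about (595,88)) still over the disc with their shadow converging. Triangulation puts the tips about 28 mm above the reported TCP, so contact should be imminent.

>>> {"op": "move_arm", "data": {
  "targets": "-1 0 0 0.1 0 0 0; -1 0 0 0.1 0 0 0; -1 0 0 0 0 0 0; -1 0 0 0 0 0 0"
}}

```text
clock: 8.05
eef_pos: [554.7, -4.3, 16.8]
tool_rot: [-3.142, 0.0, 0.304]
force: [-0.7, 0.4, -0.1]
width: 0.3
gripper_force: 0.0
```

>>> {"op": "move_arm", "data": {
  "targets": "-1 0 0 0.1 0 0 0; -1 0 0 0.1 0 0 0; -1 0 0 0 0 0 0; -1 0 0 0 0 0 0"
}}

```text
clock: 8.38
eef_pos: [554.9, -4.3, 15.2]
tool_rot: [3.141, -0.0, 0.304]
force: [-0.3, -0.0, 4.0]
width: -0.0
gripper_force: 1.9
```

Contact at a reported z of about 15.5, so the TCP readout is roughly 32 mm too low. I'll press on to the seat.

>>> {"op": "move_arm", "data": {
  "targets": "-1 0 0 0.1 0 0 0; -1 0 0 0.1 0 0 0; -1 0 0 0 0 0 0; -1 0 0 0 0 0 0"
}}

```text
clock: 8.72
eef_pos: [554.9, -4.3, 13.2]
tool_rot: [3.141, -0.0, 0.304]
force: [-0.0, 0.1, 6.1]
width: 0.5
gripper_force: 2.5
```

>>> {"op": "move_arm", "data": {
  "targets": "-1 0 0 0.1 0 0 0; -1 0 0 0.1 0 0 0; -1 0 0 0 0 0 0; -1 0 0 0 0 0 0"
}}

```text
clock: 9.05
eef_pos: [554.9, -4.3, 11.7]
tool_rot: [3.141, -0.0, 0.304]
force: [-2.1, 0.7, 9.3]
width: 0.1
gripper_force: 4.8
```

>>> {"op": "move_arm", "data": {
  "targets": "-1 0 0 0.1 0 0 0; -1 0 0 0.1 0 0 0; -1 0 0 0.1 0 0 0; -1 0 0 0 0 0 0; -1 0 0 0 0 0 0"
}}

```text
clock: 9.47
eef_pos: [555.0, -4.3, 11.5]
tool_rot: [3.141, -0.001, 0.304]
force: [-8.9, 0.4, 34.8]
width: 0.1
gripper_force: 17.5
```

The turntable is seated: it stalled at 35 N with a reading of 11.5. I'll raise and measure the nut against the fingertips in the wrist view.

>>> {"op": "move_arm", "data": {
  "targets": "-1 0 0 -1 0 0 0; -1 0 0 -2 0 0 0; -1 0 0 -2.5 0 0 0; -1 0 0 -2.5 0 0 0; 1 0 0 -2 0 0 0"
}}

```text
clock: 9.88
eef_pos: [555.0, -4.3, 109.3]
tool_rot: [3.141, -0.001, 0.304]
force: [0.5, 0.1, 0.4]
width: 11.0
gripper_force: 0.0
```

```bash
python3 -c "
from h import *
s=read_state();print(s['eef_pos'],s['force'],s['qpos'].round(2))
for f,tz in(('w4.png',36.7),('w7.png',18.9)):
  m=load(f);I=cv2.cvtColor(cv2.imread('pics/'+f),cv2.COLOR_BGR2HSV)
  g=((I[...,1]<50)&(I[...,2]>110)).astype(np.uint8);g[280:]=0
  cs=sorted(cv2.findContours(g,0,2)[0],key=cv2.contourArea)[-2:]
  for c in cs:
    e=cv2.fitEllipse(cv2.convexHull(c)); print(f,e)
  print('nuttop',ray(m,*e[0],91.5),'tip front edge',ray(m,317,286,tz+32.6),'cam',ray(m,317,286,200))
"
```

```text
[555.02517525  -4.27562777 109.2855785 ] [0.50899573 0.06476208 0.37602139] [-0.03  0.61 -0.02  1.87  0.02  0.66 -1.33]
w4.png ((601.275146484375, 27.020631790161133), (50.21294021606445, 86.1665267944336), 131.52088928222656)
w4.png ((355.0090026855469, 200.79690551757812), (105.37113952636719, 106.39148712158203), 9.361823081970215)
nuttop [606.09646696  -1.53723782  91.5       ] tip front edge [562.73714634  -1.5871712   69.3       ] cam [617.56893952  15.91185212 200.        ]
w7.png ((638.78564453125, 24.299884796142578), (34.103729248046875, 115.79106140136719), 138.71136474609375)
w7.png ((361.1281433105469, 211.1105194091797), (122.64317321777344, 123.67912292480469), 175.513916015625)
nuttop [606.23222167  -1.42136364  91.5       ] tip front edge [562.84087726  -1.56891035  51.5       ] cam [625.11941613  18.31166166 200.        ]
```

>>> {"op": "move_arm", "data": {
  "targets": "1 2.5 0.65 0 0 0 0; 1 2.45 0.62 0 0 0 0; 1 0 0 0 0 0 -7; 1 0 0 0 0 0 -7; 1 0 0 0 0 0 -7"
}}

```text
clock: 10.3
eef_pos: [605.8, -1.5, 107.4]
tool_rot: [-3.141, 0.0, 0.676]
force: [-0.0, 0.3, -0.6]
width: 71.9
gripper_force: 0.0
```

>>> {"op": "move_arm", "data": {
  "targets": "1 0 0 0 0 0 -7; 1 0 0 0 0 0 -7; 1 0 0 0 0 0 -7; 1 0 0 0 0 0 -7; 1 0 0 0 0 0 -7"
}}

```text
clock: 10.72
eef_pos: [605.5, -1.7, 107.5]
tool_rot: [-3.141, 0.0, 1.287]
force: [-0.7, 0.5, -0.2]
width: 85.4
gripper_force: 0.0
```

>>> {"op": "move_arm", "data": {
  "targets": "1 0 0 0 0 0 -7; 1 0 0 0 0 0 -7; 1 0 0 0 0 0 -7; 1 0 0 0 0 0 -7; 1 0 0 0 0 0 -7"
}}

```text
clock: 11.13
eef_pos: [605.5, -1.7, 107.5]
tool_rot: [-3.141, -0.0, 1.898]
force: [1.0, -0.4, 0.1]
width: 85.4
gripper_force: 0.0
```

>>> {"op": "move_arm", "data": {
  "targets": "1 0 0 0 0 0 -7; 1 0 0 0 0 0 -7; 1 0 0 0 0 0 -7; 1 0 0 0 0 0 -7; 1 0 0 0 0 0 -7"
}}

```text
clock: 11.55
eef_pos: [605.5, -1.8, 107.5]
tool_rot: [-3.141, -0.0, 2.509]
force: [0.0, 0.0, -0.4]
width: 85.5
gripper_force: 0.0
```

>>> {"op": "move_arm", "data": {
  "targets": "1 0 0 0 0 0 -7; 1 0 0 0 0 0 -7; 1 0 0 0 0 0 -7; 1 0 0 0 0 0 -7; 1 0 0 0 0 0 -7"
}}

```text
clock: 11.97
eef_pos: [605.6, -1.8, 107.5]
tool_rot: [3.142, -0.0, 3.119]
force: [-0.3, 0.3, -0.7]
width: 85.2
gripper_force: 0.0
```

>>> {"op": "move_arm", "data": {
  "targets": "1 0 0 0 0 0 -7; 1 0 0 0 0 0 -7; 1 0 0 0 0 0 -7; 1 0 0 0 0 0 -7; 1 0 0 0 0 0 -7"
}}

```text
clock: 12.38
eef_pos: [605.5, -1.9, 107.4]
tool_rot: [3.141, -0.001, -2.553]
force: [-0.3, 0.2, -0.1]
width: 85.4
gripper_force: 0.0
```

>>> {"op": "move_arm", "data": {
  "targets": "1 0 0 0 0 0 0; 1 0 0 0 0 0 0"
}}

```text
clock: 12.55
eef_pos: [605.5, -1.7, 107.3]
tool_rot: [3.141, -0.0, -2.562]
force: [0.9, -0.0, 0.0]
width: 85.2
gripper_force: 0.0
```

```bash
python3 -c "
from h import *
w=grab('wrist','w8.png');s=read_state();print(s['eef_pos'],s['tool_rot'],s['qpos'].round(2),s['width'])
I=cv2.cvtColor(cv2.imread('pics/w8.png'),cv2.COLOR_BGR2HSV)
g=((I[...,1]<50)&(I[...,2]>110)).astype(np.uint8)
for c in sorted(cv2.findContours(g,0,2)[0],key=cv2.contourArea)[-4:]:
  e=cv2.fitEllipse(cv2.convexHull(c));print(np.round(e[0]),np.round(e[1]),ray(w,*e[0],91.5).round(1))
cv2.imwrite('pics/w8b.png',w['color'][:,:,::-1])"
```

```text
[605.58223287  -1.75605775 107.53074527] [ 3.14109588e+00 -3.24388051e-04 -2.56216931e+00] [ 0.49  0.85 -0.94  1.72  0.8   1.01  1.4 ] 85.20686086765325
[472. 352.] [12. 22.] [598.9 109.9  91.5]
[383. 373.] [22. 25.] [641.1  72.7  91.5]
[142. 282.] [19. 99.] [668.5 -81.2  91.5]
[315. 266.] [57. 62.] [604.5  -2.4  91.5]
```

View pics/w8.png

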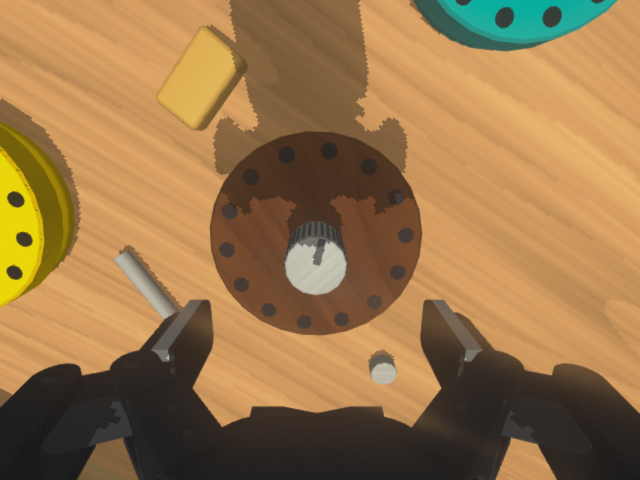

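The nut (315,266) is centred between the open fingers (pads at columns 212 and 422, middle 317), and the bystanders are clear. I'll go down around it and close.

>>> {"op": "move_arm", "data": {
  "targets": "1 0 0 1.5 0 0 0; 1 0 0 2 0 0 0; 1 0 0 2 0 0 0; 1 0 0 1.2 0 0 0; 1 0 0 0 0 0 0"
}}

```text
clock: 13.02
eef_pos: [603.4, -2.2, 37.7]
tool_rot: [3.14, -0.005, -2.559]
force: [0.2, 0.3, -0.5]
width: 85.0
gripper_force: 0.0
```

>>> {"op": "move_arm", "data": {
  "targets": "1 0 0 0.6 0 0 0; 1 0 0 0.6 0 0 0; 1 0 0 0.4 0 0 0; 1 0 0 0 0 0 0; 1 0 0 0 0 0 0"
}}

```text
clock: 13.43
eef_pos: [605.9, -1.5, 25.1]
tool_rot: [-3.141, 0.0, -2.559]
force: [-0.5, 0.1, -1.3]
width: 85.2
gripper_force: 0.0
```

>>> {"op": "move_arm", "data": {
  "targets": "-1 0 0 0 0 0 0; -1 0 0 0 0 0 0; -1 0 0 0 0 0 0; -1 0 0 0 0 0 0; -1 0 0 0 0 0 0"
}}

```text
clock: 13.85
eef_pos: [606.2, -2.1, 25.5]
tool_rot: [-3.14, 0.0, -2.559]
force: [-0.2, -1.6, 2.9]
width: 34.3
gripper_force: 59.5
```

```bash
python3 -c "
from h import *
s=read_state();print({k:np.round(v,3) for k,v in s.items()})"
```

```text
{'clock': np.float64(13.85), 'qpos': array([ 0.447,  0.952, -0.853,  1.761,  0.92 ,  0.882,  1.319]), 'qd': array([-0.001, -0.   ,  0.003,  0.002,  0.002, -0.005,  0.002]), 'tau': array([-8.5200e-01, -5.5021e+01, -1.3423e+01, -1.0233e+01, -2.7200e-01,
       -3.2100e-01, -4.1000e-02]), 'eef_pos': array([606.235,  -2.073,  25.541]), 'tool_rot': array([-3.14 ,  0.   , -2.559]), 'force': array([-0.213, -1.564,  2.866]), 'torque': array([-0.283, -0.016,  0.057]), 'gripper_force': np.float64(59.452), 'width': np.float64(34.255)}
```

The nut is gripped. I'll screw it clockwise, following the thread down.

>>> {"op": "move_arm", "data": {
  "targets": "-1 0 0 0.02 0 0 6; -1 0 0 0.02 0 0 6; -1 0 0 0.02 0 0 6; -1 0 0 0.02 0 0 6; -1 0 0 0.02 0 0 6"
}}

```text
clock: 14.27
eef_pos: [606.4, -2.5, 24.5]
tool_rot: [-3.14, 0.001, -3.088]
force: [-0.1, -0.9, 3.1]
width: 34.8
gripper_force: 59.3
```

>>> {"op": "move_arm", "data": {
  "targets": "-1 0 0 0.02 0 0 6; -1 0 0 0.02 0 0 6; -1 0 0 0.02 0 0 6; -1 0 0 0.02 0 0 6; -1 0 0 0.02 0 0 6"
}}

```text
clock: 14.68
eef_pos: [606.3, -2.8, 23.5]
tool_rot: [-3.141, 0.002, 2.672]
force: [-0.4, -2.3, 4.4]
width: 34.5
gripper_force: 59.3
```

```bash
cat > st.py <<'E'
from h import *
s=read_state();print(s['clock'],s['eef_pos'].round(1),s['tool_rot'].round(3),'F',s['force'].round(1),'M',s['torque'].round(2),'q',s['qpos'].round(2),s['gripper_force'],s['width'])
E
python3 st.py
```

```text
14.6833 [606.3  -2.8  23.5] [-3.141e+00  2.000e-03  2.672e+00] F [-0.4 -2.3  4.4] M [-0.48  0.07  0.1 ] q [ 0.32  0.87 -0.61  1.77  0.71  0.74  0.43] 59.299004673957825 34.5322347043703
```

>>> {"op": "move_arm", "data": {
  "targets": "-1 0 0 0.02 0 0 6; -1 0 0 0.02 0 0 6; -1 0 0 0.02 0 0 6; -1 0 0 0.02 0 0 6; -1 0 0 0.02 0 0 6"
}}

```text
clock: 15.1
eef_pos: [606.1, -3.1, 22.5]
tool_rot: [-3.141, 0.002, 2.148]
force: [-0.7, -1.4, 4.3]
width: 34.8
gripper_force: 59.3
```

>>> {"op": "move_arm", "data": {
  "targets": "-1 0 0 0.02 0 0 6; -1 0 0 0.02 0 0 6; -1 0 0 0.02 0 0 6; -1 0 0 0.02 0 0 6; -1 0 0 0.02 0 0 6"
}}

```text
clock: 15.52
eef_pos: [605.7, -3.2, 21.5]
tool_rot: [-3.141, 0.002, 1.625]
force: [-2.0, -3.3, 4.5]
width: 34.5
gripper_force: 59.4
```

```bash
python3 st.py
```

```text
15.5167 [605.7  -3.2  21.5] [-3.141e+00  2.000e-03  1.625e+00] F [-2.  -3.3  4.5] M [-0.59  0.28  0.07] q [ 0.16  0.82 -0.34  1.77  0.43  0.62 -0.37] 59.363651275634766 34.49704503262668
```

Turned 2.1 rad so far. The bottom could come any time after 2.6, so I'll check after every call.

>>> {"op": "move_arm", "data": {
  "targets": "-1 0 0 0.02 0 0 6; -1 0 0 0.02 0 0 6; -1 0 0 0.02 0 0 6; -1 0 0 0.02 0 0 6"
}}

```text
clock: 15.85
eef_pos: [605.4, -3.2, 20.7]
tool_rot: [3.141, 0.002, 1.206]
force: [-1.4, -3.1, 5.8]
width: 34.7
gripper_force: 59.4
```

```bash
python3 st.py
```

```text
15.85 [605.4  -3.2  20.7] [3.141e+00 2.000e-03 1.206e+00] F [-1.4 -3.1  5.8] M [-0.56  0.42  0.09] q [ 0.1   0.81 -0.23  1.77  0.3   0.59 -0.68] 59.41467046737671 34.66011644727973
```

>>> {"op": "move_arm", "data": {
  "targets": "-1 0 0 0.02 0 0 6; -1 0 0 0.02 0 0 6; -1 0 0 0.01 0 0 4"
}}

```text
clock: 16.1
eef_pos: [605.2, -3.1, 20.2]
tool_rot: [3.141, 0.002, 0.927]
force: [-2.0, -2.8, 5.1]
width: 34.8
gripper_force: 59.5
```

```bash
python3 st.py
```

```text
16.1 [605.2  -3.1  20.2] [3.141e+00 2.000e-03 9.270e-01] F [-2.  -2.8  5.1] M [-0.58  0.43  0.06] q [ 0.05  0.8  -0.15  1.78  0.21  0.58 -0.87] 59.48680222034454 34.791922185626774
```

>>> {"op": "move_arm", "data": {
  "targets": "-1 0 0 0.02 0 0 6; -1 0 0 0.02 0 0 6; -1 0 0 0.01 0 0 4"
}}

```text
clock: 16.35
eef_pos: [605.0, -2.9, 19.6]
tool_rot: [3.141, 0.002, 0.648]
force: [-3.0, -3.4, 4.7]
width: 34.8
gripper_force: 59.5
```

```bash
python3 st.py
```

```text
16.35 [605.   -2.9  19.6] [3.141e+00 2.000e-03 6.480e-01] F [-3.  -3.4  4.7] M [-0.53  0.46  0.13] q [ 0.01  0.8  -0.08  1.78  0.11  0.57 -1.07] 59.5046728849411 34.82789130007991
```

Turned 3.07 rad.

>>> {"op": "move_arm", "data": {
  "targets": "-1 0 0 0.02 0 0 6; -1 0 0 0.02 0 0 6; -1 0 0 0.01 0 0 4"
}}

```text
clock: 16.6
eef_pos: [605.0, -2.8, 19.1]
tool_rot: [3.141, 0.002, 0.368]
force: [-1.6, -1.5, 3.4]
width: 34.8
gripper_force: 59.5
```

```bash
python3 st.py
```

```text
16.6 [605.   -2.8  19.1] [3.141e+00 2.000e-03 3.680e-01] F [-1.6 -1.5  3.4] M [-0.54  0.51  0.06] q [-0.04  0.8  -0.01  1.78  0.01  0.56 -1.26] 59.51741874217987 34.75348882490018
```

>>> {"op": "move_arm", "data": {
  "targets": "-1 0 0 0.02 0 0 6; -1 0 0 0.02 0 0 6; -1 0 0 0.01 0 0 4"
}}

```text
clock: 16.85
eef_pos: [604.9, -2.6, 18.6]
tool_rot: [3.141, 0.001, 0.089]
force: [-2.9, -2.4, 4.9]
width: 34.8
gripper_force: 59.5
```

```bash
python3 st.py
```

```text
16.85 [604.9  -2.6  18.6] [3.141e+00 1.000e-03 8.900e-02] F [-2.9 -2.4  4.9] M [-0.47  0.47  0.1 ] q [-0.08  0.8   0.06  1.78 -0.08  0.56 -1.45] 59.52717125415802 34.79672641431407
```

Turned 3.64 rad.

>>> {"op": "move_arm", "data": {
  "targets": "-1 0 0 0.02 0 0 6; -1 0 0 0.01 0 0 4"
}}

```text
clock: 17.02
eef_pos: [604.9, -2.4, 18.2]
tool_rot: [3.141, 0.001, -0.085]
force: [-2.9, -2.4, 3.9]
width: 34.7
gripper_force: 59.5
```

```bash
python3 st.py
```

```text
17.0167 [604.9  -2.4  18.2] [ 3.141e+00  1.000e-03 -8.500e-02] F [-2.9 -2.4  3.9] M [-0.44  0.5   0.1 ] q [-0.11  0.81  0.11  1.78 -0.15  0.56 -1.57] 59.53247129917145 34.69037730635077
```

>>> {"op": "move_arm", "data": {
  "targets": "-1 0 0 0.02 0 0 6; -1 0 0 0.01 0 0 4; -1 0 0 0 0 0 0"
}}

```text
clock: 17.27
eef_pos: [604.9, -2.4, 17.9]
tool_rot: [3.14, 0.001, -0.255]
force: [-3.3, -3.1, 4.9]
width: 34.7
gripper_force: 59.7
```

```bash
python3 st.py
```

```text
17.2667 [604.9  -2.4  17.9] [ 3.14e+00  1.00e-03 -2.55e-01] F [-3.3 -3.1  4.9] M [-0.54  0.49  0.61] q [-0.14  0.81  0.15  1.78 -0.21  0.56 -1.68] 59.66236174106598 34.68911911245138
```

Mz has jumped to 0.61 N m, so the nut has bottomed after about 3.97 rad. I'll confirm with a little more turn and hold.

>>> {"op": "move_arm", "data": {
  "targets": "-1 0 0 0 0 0 3; -1 0 0 0 0 0 0; -1 0 0 0 0 0 0; -1 0 0 0 0 0 0"
}}

```text
clock: 17.6
eef_pos: [606.0, -2.6, 17.9]
tool_rot: [3.141, -0.001, -0.307]
force: [-1.3, -4.3, 4.6]
width: 34.4
gripper_force: 60.2
```

```bash
python3 st.py
```

```text
17.6 [606.   -2.6  17.9] [ 3.141e+00 -1.000e-03 -3.070e-01] F [-1.3 -4.3  4.6] M [-0.94  0.09  0.31] q [-0.14  0.81  0.17  1.78 -0.22  0.56 -1.72] 60.176721811294556 34.43864911441676
```

It is bottomed: the torque held well above the 0.1 N m friction, and the pads then crept slightly. I'll back off a quarter turn, rising with the thread.

>>> {"op": "move_arm", "data": {
  "targets": "-1 0 0 0 0 0 -2; -1 0 0 -0.02 0 0 -6; -1 0 0 -0.02 0 0 -6; -1 0 0 -0.02 0 0 -6; -1 0 0 -0.02 0 0 -6"
}}

```text
clock: 18.02
eef_pos: [606.0, -2.4, 18.8]
tool_rot: [3.141, -0.001, 0.15]
force: [-0.8, -3.9, 4.6]
width: 34.6
gripper_force: 60.3
```

>>> {"op": "move_arm", "data": {
  "targets": "-1 0 0 -0.02 0 0 -6; -1 0 0 -0.02 0 0 -6; -1 0 0 -0.02 0 0 -6; -1 0 0 -0.02 0 0 -6; -1 0 0 -0.02 0 0 -6"
}}

```text
clock: 18.43
eef_pos: [605.9, -2.2, 19.8]
tool_rot: [3.141, -0.0, 0.674]
force: [-0.8, -3.5, 3.8]
width: 34.7
gripper_force: 60.3
```

```bash
python3 st.py
```

```text
18.4333 [605.9  -2.2  19.8] [ 3.141 -0.     0.674] F [-0.8 -3.5  3.8] M [-0.71  0.11 -0.16] q [ 0.01  0.8  -0.09  1.78  0.12  0.57 -1.05] 60.29603362083435 34.68627392534047
```

>>> {"op": "move_arm", "data": {
  "targets": "-1 0 0 -0.02 0 0 -6; -1 0 0 -0.02 0 0 -6; -1 0 0 -0.02 0 0 -6; -1 0 0 -0.02 0 0 -6; -1 0 0 -0.02 0 0 -6"
}}

```text
clock: 18.85
eef_pos: [605.8, -2.1, 20.8]
tool_rot: [3.142, 0.0, 1.198]
force: [-0.7, -2.8, 3.9]
width: 34.8
gripper_force: 60.3
```

>>> {"op": "move_arm", "data": {
  "targets": "-1 0 0 -0.01 0 0 -5; -1 0 0 0 0 0 0; -1 0 0 0 0 0 0; -1 0 0 0 0 0 0; -1 0 0 0 0 0 0"
}}

```text
clock: 19.27
eef_pos: [605.8, -2.1, 20.9]
tool_rot: [-3.142, 0.0, 1.281]
force: [-1.5, -3.7, 5.5]
width: 34.6
gripper_force: 60.4
```

```bash
python3 st.py
python3 - <<'E'
from h import *
# disc/bystander check: turntable still seated? compare bystander pixels in scene before/after
b=cv2.cvtColor(grab('scene','sc9.png')['color'],cv2.COLOR_RGB2GRAY);a=cv2.cvtColor(cv2.imread('pics/sc1.png'),cv2.COLOR_BGR2GRAY)
for n,(u,v) in dict(spare=(389,329),wax=(278,258),punch=(284,337),slick=(148,280),jar=(550,255),cup=(552,328),mallet=(140,220)).items():
    print(n,cv2.absdiff(a,b)[v-15:v+15,u-15:u+15].mean().round(1))
E
```

```text
19.2667 [605.8  -2.1  20.9] [-3.142  0.     1.281] F [-1.5 -3.7  5.5] M [-0.61  0.16  0.06] q [ 0.11  0.81 -0.25  1.77  0.32  0.6  -0.62] 60.415974855422974 34.61853105974954
spare 3.6
wax 8.5
punch 3.5
slick 2.6
jar 3.4
cup 2.5
mallet 3.4
```

```bash
python3 -c "
from h import *
print(order.finish_job())"
```

```text
the job is handed in; nothing more can be done
None
```

The job is handed in at about 19 s of robot time: the turntable is seated, the nut was bottomed and backed off about 1.59 rad by wrist angle, and it is still gripped at about 60 N. No verdict was returned, and a before/after picture check showed no sign of a bystander having moved.

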